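Weigh a vial carrier on the hook scale

TASK

Weigh the vial carrier that holds four vials: hang it by its eye on the hook of the spring scale, easing its weight on slowly, until the hook carries all of it, so that the spring is neither jolted nor pulled past its range when you let go. Leave it hanging untouched until it and the pointer have stood still for at least a second, then ease it off just as slowly and set it down upright in the tray bay it came from, without dropping or tipping it, knocking the scale or shifting anything else.

Things in the scene. Friction and masses are not known exactly. Their poses are not given: they have to be found in the camera images.
- carrier_four: Steel vial carrier to be weighed: 70x70 mm dish with four vials fixed in it (caps 57 mm up); in its middle an upright flat strap, 140 mm tall, 8 mm thick (x), 26 mm wide (y). An eye passes through the strap along x, 13 mm wide (y), 70 to 98 mm up; the solid strap above it is the grip (98 to 140 mm up). Origin: centre of underside, z up. Mass 0.14 to 0.84 kg, different each time.
- carrier_four_eye (a point): Middle of the upper edge of the four-vial carrier's eye, the edge that rests on the hook: 98 mm above the carrier's underside. Axes as the carrier's.
- carrier_two: A like carrier with a narrow dish (70x34 mm) and only two vials, same strap and eye; it is to stay where it is. Origin: centre of underside.
- scale: Spring scale, fixed: white base (222x84 mm, 18 mm high), aluminium column 327 mm tall. Origin: on the table straight below the hook's saddle, z up. The column's axis stands 125 mm from there along +x; its moving block and nose reach in to 89 mm from the origin. The hook points along -x, away from the column; its tip is its open end.
- scale_hook (a joint): Downward travel of the scale's sprung hook, m: 0 when empty (upper stop), top of its weighing range 0.068, lower stop 0.080. It sinks 8 mm per newton hung on it (125 N/m, lightly damped: bobs for 1 to 2 s after a jolt); the pointer on the graduated plate moves with it. The spring must not be jolted: hook no faster than 0.045 m/s up or down.
- saddle (a point): Top of the hook's 7 mm wire at its saddle (lowest point), where the eye comes to rest; 220 mm above the table when empty, moves with the hook. Along the scale's -x the wire rises 12 mm over 18 mm to the rounded open tip, which ends 21.5 mm out; along +x it rises 6 mm over 22 mm to a level arm.
- tray: Steel holding tray, fixed, 98x184 mm, rim 16 mm high, walls and floor 4 mm, parted into two bays (about 90x86 mm inside, centres at its y = +45 and -45 mm) with one carrier standing in each, either way round. Origin: centre of underside.
- pill_cutter: Tablet cutter box, 53x84x25 mm, loose; not part of the job.
- dosing_cup: Clear dosing cup, 40x40x36 mm, loose; not part of the job.
Mind the look-alikes: they are no part of the job. There is more than one size of the carrier_four; the job needs the larger.

How it is judged:
On the way:
1. the four-vial carrier hangs still on the hook, let go, for a second (value of joint scale_hook above 0.008 m and distance between carrier_four_eye and saddle below 0.012 m and contact force between the fingers and carrier_four below 0.05 N and linear speed of carrier_four below 0.02 m/s and angular speed of carrier_four below 0.2 rad/s and velocity of joint scale_hook between -0.01 and 0.01 m/s), for 1 s.
At the end, for the whole second after the job is handed in: The four-vial carrier stands upright (within 0.1 rad) and still, let go, in its own tray bay within 22 mm of where it started; the scale's hook is back up, empty (within 3 mm); nothing else was disturbed (distance of carrier_four from where it was at the start of the episode below 0.022 m and angle between carrier_four's own z axis and vertical below 0.1 rad and linear speed of carrier_four below 0.02 m/s and value of joint scale_hook below 0.003 m); the robot touches nothing.
It fails at once if the scale's hook is jolted (faster than 0.055 m/s up or down) (velocity of joint scale_hook above 0.055 m/s or velocity of joint scale_hook below -0.055 m/s).
It fails at once if the hook is pulled past the scale's range (value of joint scale_hook above 0.072 m).
It fails at once if the scale is knocked: the carrier is forced against it (over 10 N) or the robot touches it hard (over 8 N) (contact force between carrier_four and scale above 10 N or contact force between any of the fingers, the arm and scale above 8 N).
It fails at once if the four-vial carrier is dropped (falls loose at over 0.5 m/s) or tipped by over 0.5 rad ((linear speed of carrier_four above 0.5 m/s and contact force between the fingers and carrier_four below 0.1 N) or angle between carrier_four's own z axis and vertical above 0.5 rad).
It fails at once if another thing is disturbed: the two-vial carrier shifted by over 15 mm or tipped, or the tablet cutter or the cup shifted by over 20 mm (distance of carrier_two from where it was at the start of the episode above 0.015 m or angle between carrier_two's own z axis and vertical above 0.3 rad or distance of any of pill_cutter, dosing_cup from where it was at the start of the episode above 0.02 m).
It also fails if it takes over 72 s, if anything falls off the work surface, if the arm or the gripper's body presses on something with over 40 N, if the wrist force passes 120 N, or if a joint passes its speed limit or range.

ROBOT

A 6-joint arm with a two-finger parallel gripper is mounted at the origin on the work surface; the furniture and walls round the work are solid. World frame = base frame: x ahead of the robot, y to its left, z up, the work surface at z = 0. Lengths are in m, angles in rad, forces in N, time in s.
With the tool pointing down it reaches from about 0.35 to 0.925 m from the base axis. Payload 6.4 kg.
Tool frame: the origin (TCP) lies at the very end of the fingers, on their centre line; the grasp point (between the pads) lies 19 mm behind it; z points along the fingers, y is the line along which they close (so a half turn about z gives the same grasp; the last joint's range is limited). The gripper opens to 85 mm and grips with 20 to 120 N. Pads are 22 mm wide; open, the fingers measure 114 mm over their backs; the gripper's body (76 mm by 85 mm) begins 54 mm behind the grasp point. The pads swing forward as they close: fully open they stand 13 mm farther back than shut.
Start: joints at [1.089, 0.245, 1.558, -0, 1.339, -0.174], TCP at [0.197, 0.619, 0.231] pointing down, gripper open.
Joint ranges: [-3.13, 3.13], [-1.02, 2.26], [0.13, 2.54], [-0.95, 4.09], [0.21, 2.88], [-2.74, 2.74]. Speed limits (rad/s): [2.57, 2.57, 3.14, 3.14, 3.14, 3.14].

INTERFACE

Orientations are given as a rotation vector (axis times angle).
In Python, from workcell import ctrl, imaging, job gives the robot as it stands.
- The arm moves only by the shell command python3 -m inch 'ROWS' [FORCE]. ROWS is JSON, a list of rows, each a list of 5 numbers: the finger opening in m, from 0 to 0.0854, then the shift along the world's x, y, z in m, then the turn about the world's z in degrees. In form: [[gripper, dx, dy, dz, twist], ...]. A call has 1 to 10 rows; each row shifts and turns the commanded pose from where the row before left it; what a row does not reach is not made up. A row lasts 1/10 s, in which the tool goes at most 50 mm and 8.59 degrees, less where a joint would pass 70% of its speed; a pose out of reach is approached as far as the arm can. A call with a gripper value outside its range is refused whole. The fingers move at their own pace and stop on an object; FORCE is the grip in N (left out, the last holds). Time passes only in rows, so rows that do not move let the fingers close. It gives the time, the measured TCP pose, the force, the opening and the grip force at its end, in the units of the state.
- ctrl.get_obs(): the state, without advancing time (a new reading comes with each control period).
- imaging.get_image(name): name is "scene" or "side" or "wrist"; returns a dict with "frame" (400x640x3 uint8, blue, green, red), "camera_matrix" (3x3 intrinsics, pixels), "R" (3x3) and "t" (3): a world point X has camera coordinates R X + t. Camera axes: x right, y down, z forward; pixel columns grow to the right and rows downward; lengths in m; the calibration is good to about 2 mm. A picture is of the moment at which its call begins. There is no depth.
- job.hand_in(): hands the job in; it is judged then, once.
The state is a dict: "time_s": time; "joint_positions": joint angles; "dq": joint speeds; "effort": joint torques, N m; "position": TCP position; "ee_rot": TCP orientation; "ft_force": force on the tool from outside, world axes, zero at the start; "ft_torque": the same for the moment, N m; "width": finger opening in m; "grip_force": force on a finger pad.
Only numpy, scipy, OpenCV 4.12 (cv2) and the standard library are available. Lean on these libraries where they do the work, as an engineer would, in place of code of your own. Each camera call takes 0.05 s, during which the arm holds its last target. There are 200 camera calls.

## Working session

There is one attempt and no reset: what is moved stays moved. The work goes in short steps, Python scripts to look and compute and a shell command to move; the robot and the scene stay as the last step left them, time stands still between calls to the robot, and variables do not carry over. Pictures are saved under pics/ and viewed, at most 10 in all, crops included, and the job is handed in when it is done.

```bash
mkdir -p pics
cat > h.py <<'E'
from workcell import ctrl, imaging, job
import numpy as np, cv2
def snap(n,fn=None):
    d=imaging.get_image(n); f=np.array(d["frame"])
    np.savez(f"pics/{fn or n}.npz",f=f,K=d["camera_matrix"],R=d["R"],t=d["t"])
    if fn: cv2.imwrite(f"pics/{fn}.png",f)
    return d
def load(fn): return np.load(f"pics/{fn}.npz")
def ray(d,u,v):
    K,R,t=[np.array(d[k]) for k in("K","R","t")]
    return -R.T@t, R.T@np.linalg.solve(K,[u,v,1])
def plane(d,u,v,z):
    c,r=ray(d,u,v); return c+r*(z-c[2])/r[2]
def tri(obs):
    A=np.zeros((3,3));b=np.zeros(3)
    for d,u,v in obs:
        c,r=ray(d,u,v); r/=np.linalg.norm(r); P=np.eye(3)-np.outer(r,r); A+=P;b+=P@c
    return np.linalg.solve(A,b)
def proj(d,X):
    p=np.array(d["K"])@(np.array(d["R"])@np.array(X)+np.array(d["t"])); return p[:2]/p[2]
E
python3 - <<'E'
from h import *
for n in("scene","side","wrist"): 
    snap(n,n+"0")
    c,r=ray(load(n+"0"),320,200); print(n,c.round(3),r.round(2))
a=[load(n+"0")["f"] for n in("scene","side","wrist")]
print({k:np.round(v,3) for k,v in ctrl.get_obs().items()})
E
```

```text
scene [-0.241 -0.47   0.629] [ 0.72  0.5  -0.49]
side [0.437 1.049 0.921] [ 0.04 -0.81 -0.58]
wrist [0.116 0.644 0.372] [ 0.31 -0.11 -0.94]
{'time_s': np.float64(0.15), 'joint_positions': array([ 1.089,  0.246,  1.559,  0.   ,  1.339, -0.174]), 'dq': array([ 0.   , -0.003, -0.005,  0.001, -0.   ,  0.   ]), 'effort': array([ 1.0000e-03, -4.2999e+01, -3.2655e+01, -0.0000e+00,  4.0000e-03,
       -0.0000e+00]), 'position': array([0.197, 0.619, 0.23 ]), 'ee_rot': array([-4.810e-01, -3.104e+00,  2.000e-03]), 'ft_force': array([ 0.229,  0.69 , -0.554]), 'ft_torque': array([-0.009,  0.015,  0.001]), 'grip_force': np.float64(0.0), 'width': np.float64(0.086)}
```

View pics/scene0.png

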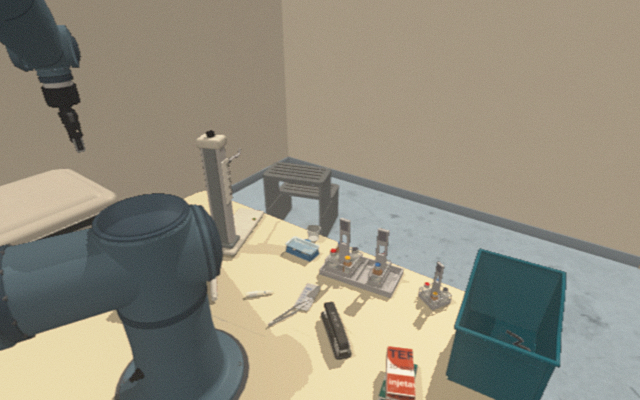

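View pics/side0.png

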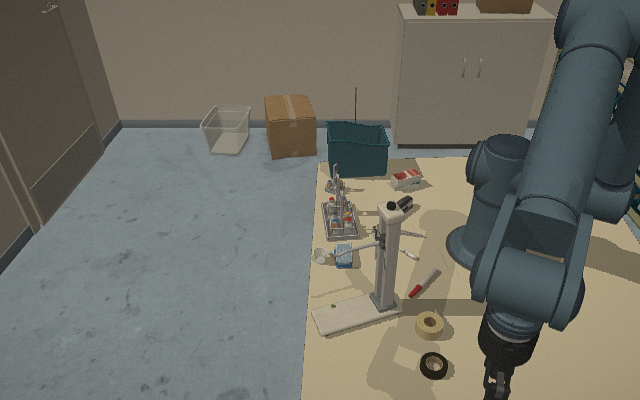

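The scene view shows three carriers: the tray's left one at about (345,250), the tray's right one at about (381,262), and a loose one outside the tray at about (436,288). The side view shows the scale with its base at (355,310), and the tray at (340,220). Next I'll check close crops.

Run:
```python
from h import *
s=load("scene0")["f"];d=load("side0")["f"]
a=cv2.resize(s[205:315,300:460],None,fx=5,fy=5,interpolation=cv2.INTER_CUBIC)
b=cv2.resize(d[165:245,310:370],None,fx=7,fy=7,interpolation=cv2.INTER_CUBIC)
cv2.imwrite("pics/c1.png",a)
e=cv2.resize(d[150:340,300:430],None,fx=3.1,fy=3.1,interpolation=cv2.INTER_CUBIC)
f=cv2.resize(s[120:265,190:270],None,fx=4,fy=4,interpolation=cv2.INTER_CUBIC)
o=np.zeros((590,403+320,3),np.uint8);o[:589,:403]=e[:589];o[:580,403:]=f
cv2.imwrite("pics/c2.png",o)
```

```text
(no output)
```

View pics/c1.png

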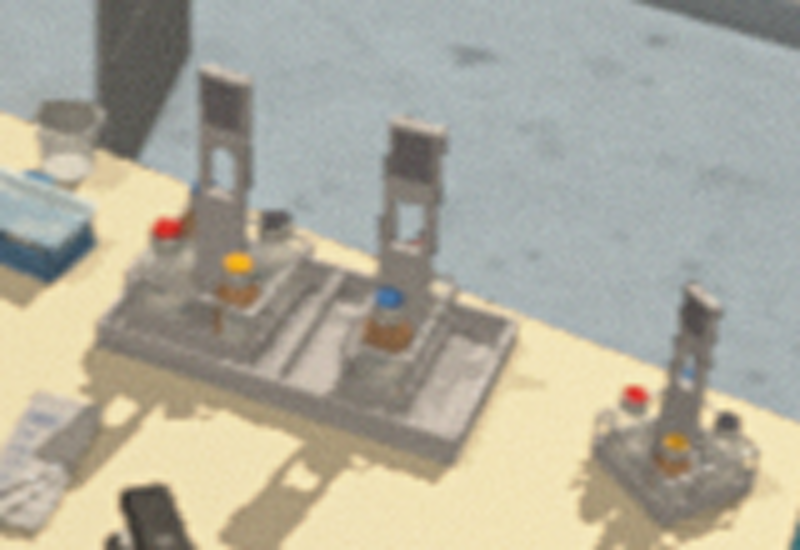

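View pics/c2.png

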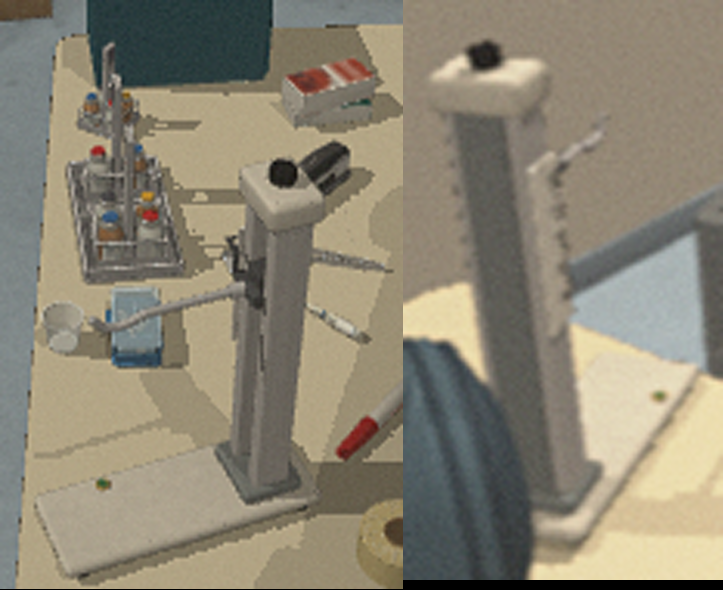

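Candidates: the tray's left carrier (345,250) is full size with four vials (red, yellow, black and blue caps), so it is the target. The tray's right one (381,262) has a narrow dish and two vials, so it's carrier_two. The loose one at (436,288) is a small four-vial look-alike. In the second crop the hook tip is at side (331,255) and scene (240,150).

Run:
```python
from h import *
S=load("scene0");D=load("side0")
sc=lambda x,y:(300+x/5,205+y/5)
for n,p in dict(f1=(200,68),f2=(250,80),t1=(392,120),t2=(444,126)).items(): print(n,plane(S,*sc(*p),.144).round(3))
for n,p in dict(trL=(103,335),trR=(455,460),trB=(515,325)).items(): print(n,plane(S,*sc(*p),.016).round(3))
sd=lambda x,y:(300+x/3.1,150+y/3.1)
s2=lambda x,y:(190+(x-403)/4,120+y/4)
print("tip",tri([(D,*sd(95,325)),(S,*s2(602,124))]).round(3), "knob",tri([(D,*sd(283,172)),(S,*s2(485,52))]).round(3))
for p in((37,497),(70,568),(315,492)): print("base",plane(D,*sd(*p),.018).round(3))
print("sticker",plane(D,*sd(103,484),.018).round(3),plane(S,*s2(659,396),.018).round(3))
print("trayside",[plane(D,*sd(*p),.016).round(3) for p in((88,275),(182,268),(68,165))])
print("straptop side",plane(D,*sd(130,100),.144).round(3),plane(D,*sd(117,80),.144))
```

```text
f1 [ 0.424 -0.067  0.144]
f2 [ 0.428 -0.091  0.144]
t1 [ 0.436 -0.161  0.144]
t2 [ 0.444 -0.182  0.144]
trL [ 0.367 -0.051  0.016]
trR [ 0.385 -0.229  0.016]
trB [ 0.487 -0.212  0.016]
tip [0.453 0.278 0.224] knob [0.322 0.227 0.323]
base [0.501 0.258 0.018]
base [0.472 0.328 0.018]
base [0.276 0.25  0.018]
sticker [0.447 0.244 0.018] [0.451 0.245 0.018]
trayside [array([ 0.465, -0.022,  0.016]), array([ 0.374, -0.033,  0.016]), array([ 0.489, -0.203,  0.016])]
straptop side [ 0.425 -0.135  0.144] [ 0.43761029 -0.17107454  0.144     ]
```

```bash
python3 -m inch '[[0.085,0.02,0,0.045,0],[0.085,0.02,0,0.045,-5],[0.085,0.02,0,0.045,-7],[0.085,0.02,-0.02,0.04,-7],[0.085,0.035,-0.03,0,-7],[0.085,0.035,-0.03,0,-7],[0.085,0.035,-0.03,0,-7],[0.085,0.035,-0.03,0,-7],[0.085,0.03,-0.035,0,-7],[0.085,0.02,-0.04,0,-7]]'; python3 -m inch '[[0.085,0,-0.048,0,-6],[0.085,0,-0.048,0,0],[0.085,0,-0.048,0,0],[0.085,0,-0.048,0,0],[0.085,0,-0.048,0,0],[0.085,0,-0.048,0,0],[0.085,0,-0.048,0,0],[0.085,-0.01,-0.045,0,0],[0.085,-0.01,-0.045,0,0],[0.085,-0.015,-0.04,-0.02,0]]'
```

```text
time_s: 1.15
position: [0.4684, 0.4028, 0.4053]
ee_rot: [-1.997, -2.425, 0.002]
ft_force: [0.3, -0.4, 0.4]
width: 0.0851
grip_force: 0.0
time_s: 2.15
position: [0.4322, -0.0638, 0.3885]
ee_rot: [2.112, 2.319, 0.003]
ft_force: [1.0, -0.2, -0.5]
width: 0.0848
grip_force: 0.0
```

```bash
python3 -m inch '[[0.085,0,-0.03,-0.02,0],[0.085,0,0,0,0],[0.085,0,0,0,0]]'
python3 - <<'E'
from h import *
snap("wrist","w1")
E
```

```text
time_s: 2.45
position: [0.4316, -0.0918, 0.3658]
ee_rot: [-2.116, -2.32, 0.0]
ft_force: [-0.2, 0.1, -0.5]
width: 0.0848
grip_force: 0.0
```

View pics/w1.png

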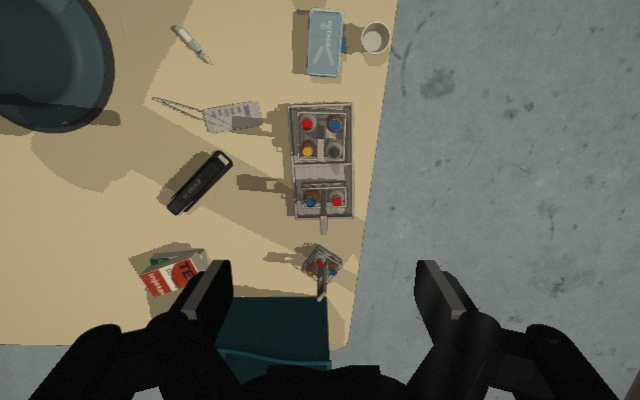

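The wrist view shows the target in the tray's upper bay, with caps at (307,124), (336,125), (307,151) and (334,152). The two-vial carrier is at (324,198) and the loose look-alike is at (321,265).

Run:
```python
from h import *
W=load("w1"); f=W["f"]
hsv=cv2.cvtColor(f,cv2.COLOR_BGR2HSV)
def cen(m,box):
    x0,y0,x1,y1=box; k=np.zeros(m.shape,bool); k[y0:y1,x0:x1]=m[y0:y1,x0:x1]>0
    y,x=np.nonzero(k); return x.mean(),y.mean(),len(x)
H,Sa,V=hsv[...,0].astype(int),hsv[...,1],hsv[...,2]
R=((H<8)|(H>172))&(Sa>150); B=(abs(H-107)<12)&(Sa>110); Y=(abs(H-20)<6)&(Sa>150)&(V>140)
P=[]
for n,m,b in(("red",R,(296,113,318,135)),("blue",B,(326,114,347,136)),("yel",Y,(296,141,318,162))):
    u,v,k=cen(m,b); p=plane(W,u,v,.061); P.append(p); print(n,round(u,1),round(v,1),k,p.round(4))
print("centre (blue+yel)/2",(P[1]+P[2])/2)
a=P[1]-P[0]; print("yaw x",np.degrees(np.arctan2(a[1],a[0]))); a=P[0]-P[2]; print("yaw y",np.degrees(np.arctan2(a[1],a[0]))-90, np.linalg.norm(a))
for n,q in dict(tl=(293,105),tr=(352,104),bl=(295,217),br=(352,217)).items(): print(n,plane(W,*q,.016).round(4))
c=f[95:225,270:370]; cv2.imwrite("pics/w1c.png",cv2.resize(c,None,fx=4.6,fy=4.6,interpolation=cv2.INTER_CUBIC))
```

```text
red 306.7 123.8 93 [ 0.405 -0.059  0.061]
blue 335.1 124.6 83 [ 0.4436 -0.0565  0.061 ]
yel 306.8 151.5 59 [ 0.408  -0.0969  0.061 ]
centre (blue+yel)/2 [ 0.42582025 -0.07668846  0.061     ]
yaw x 3.746314617793426
yaw y 4.455802587335768 0.03795101963265931
tl [ 0.3811 -0.0388  0.016 ]
tr [ 0.4673 -0.0295  0.016 ]
bl [ 0.3952 -0.2162  0.016 ]
br [ 0.4889 -0.2076  0.016 ]
```

View pics/w1c.png

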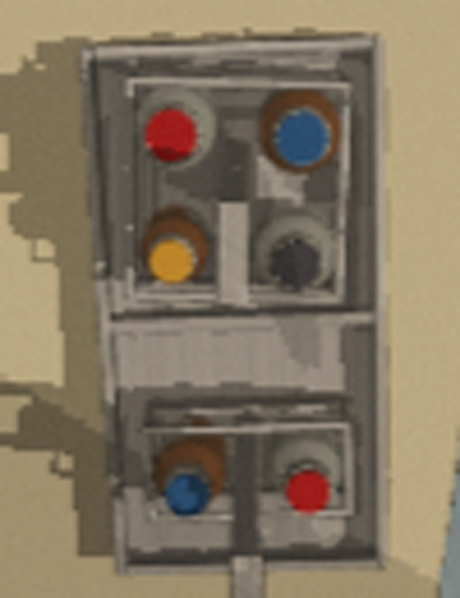

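Run:
```python
from h import *
W=load("w1")
q=lambda x,y:(270+x/4.6-.4,95+y/4.6-.4)
for p in((234,254),(234,204),(234,304)): print(plane(W,*q(*p),.144).round(4))
for p in((245,575),(248,558)): print('two',plane(W,*q(*p),.144).round(4))
o=ctrl.get_obs(); print(o["position"].round(4)); from scipy.spatial.transform import Rotation as Ro
M=Ro.from_rotvec(o["ee_rot"]).as_matrix(); print("tool y yaw",np.degrees(np.arctan2(M[1,1],M[0,1])), M[:,2].round(3))
```

```text
[ 0.4261 -0.0772  0.144 ]
[ 0.4251 -0.0649  0.144 ]
[ 0.4273 -0.0897  0.144 ]
two [ 0.4367 -0.1626  0.144 ]
two [ 0.437  -0.1576  0.144 ]
[ 0.432  -0.0913  0.3666]
tool y yaw 5.3600378775225135 [ 0.  0. -1.]
```

```bash
python3 -m inch '[[0.05,-0.006,0.0143,0,-1],[0.05,0,0,-0.045,0],[0.05,0,0,-0.045,0],[0.05,0,0,-0.045,0],[0.05,0,0,-0.045,0],[0.05,0,0,-0.03,0],[0.05,0,0,-0.02,0],[0.05,0,0,-0.0176,0],[0.05,0,0,0,0],[0.05,0,0,0,0]]' 60;python3 - <<'E'
from h import *
snap("wrist","w2"); print(ctrl.get_obs()["position"])
E
```

```text
time_s: 3.5
position: [0.4268, -0.0768, 0.1197]
ee_rot: [2.133, 2.305, 0.001]
ft_force: [-0.3, 0.9, -0.3]
width: 0.0498
grip_force: 0.0
[ 0.42712648 -0.07709075  0.12022553]
```

View pics/w2.png

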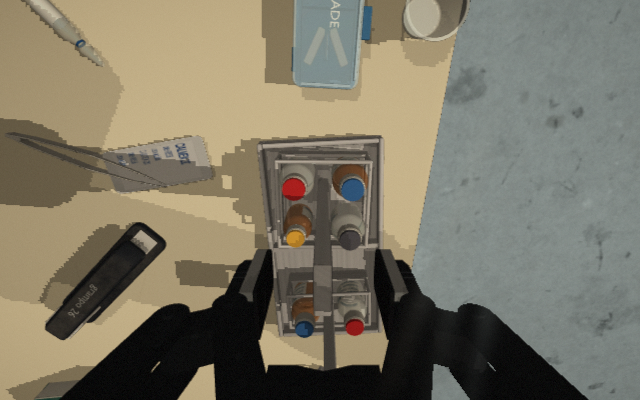

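The strap (around column 323) lies midway between the fingers (270 and 380), so I'm closing the gripper.

```bash
python3 -m inch '[[0.02,0,0,0,0],[0.01,0,0,0,0],[0,0,0,0,0],[0,0,0,0,0],[0,0,0,0,0],[0,0,0,0,0]]' 60; python3 -m inch '[[0,0,0,0.003,0],[0,0,0,0.007,0],[0,0,0,0.01,0],[0,0,0,0.02,0],[0,0,0,0.03,0],[0,0,0,0.03,0],[0,0,0,0.03,0],[0,0,0,0.03,0],[0,0,0,0,0],[0,0,0,0,0]]'
```

```text
time_s: 4.15
position: [0.4267, -0.0776, 0.1196]
ee_rot: [2.134, 2.303, 0.001]
ft_force: [1.3, 0.3, 5.6]
width: 0.0068
grip_force: 62.3
time_s: 5.15
position: [0.4258, -0.0772, 0.2789]
ee_rot: [2.135, 2.304, 0.0]
ft_force: [0.5, 0.2, -2.6]
width: 0.0068
grip_force: 61.2
```

```bash
python3 -m inch '[[0,0.02,0.01,0,1],[0,0.03,0.02,0,1.5],[0,0.03,0.03,0,2],[0,0.02,0.035,0,2],[0,0.01,0.04,0,2],[0,0,0.04,0,2],[0,0,0.04,0,2],[0,0,0.04,0,2],[0,0,0.035,0,1],[0,0,0.03,0,1]]'; python3 -m inch '[[0,-0.003,0.03,0,0],[0,-0.003,0.02,-0.010,0],[0,0,0.01,-0.01,0],[0,0,0,-0.005,0],[0,0,0,0,0],[0,0,0,0,0]]'
python3 - <<'E'
from h import *
for n in("wrist","side","scene"): snap(n,n+"3")
o=ctrl.get_obs(); print(o["position"].round(4),o["ft_force"].round(2)); from scipy.spatial.transform import Rotation as Ro
M=Ro.from_rotvec(o["ee_rot"]).as_matrix(); print("tool y yaw",np.degrees(np.arctan2(M[1,1],M[0,1])))
z=lambda n,x0,y0,x1,y1,s:cv2.resize(load(n)["f"][y0:y1,x0:x1],None,fx=s,fy=s,interpolation=cv2.INTER_CUBIC)
S=load("side3");t=proj(S,[.48,.285,.23]);print(t, proj(load("scene3"),[.48,.285,.23]))
w=cv2.resize(load("wrist3")["f"],(480,300)); a=z("side3",*(np.r_[t-[50,50],t+[50,50]].astype(int)),3); t=proj(load("scene3"),[.48,.285,.23]);b=z("scene3",*(np.r_[t-[50,50],t+[50,50]].astype(int)),3)
o=np.zeros((600,800,3),np.uint8);o[:300,:480]=w;o[300:600,:300]=a;o[300:600,300:600]=b;cv2.imwrite("pics/m3.png",o)
E
```

```text
time_s: 6.15
position: [0.5344, 0.2444, 0.2759]
ee_rot: [-1.778, -2.586, 0.005]
ft_force: [0.3, -0.2, -1.7]
width: 0.0065
grip_force: 61.2
time_s: 6.75
position: [0.5301, 0.3017, 0.2533]
ee_rot: [-1.784, -2.586, 0.001]
ft_force: [0.5, 0.6, -2.1]
width: 0.0066
grip_force: 61.2
[0.5305 0.3021 0.2544] [ 0.17  0.03 -1.85]
tool y yaw 20.79701106383792
[318.00311085 254.5239296 ] [244.26299542 145.45462852]
```

View pics/m3.png

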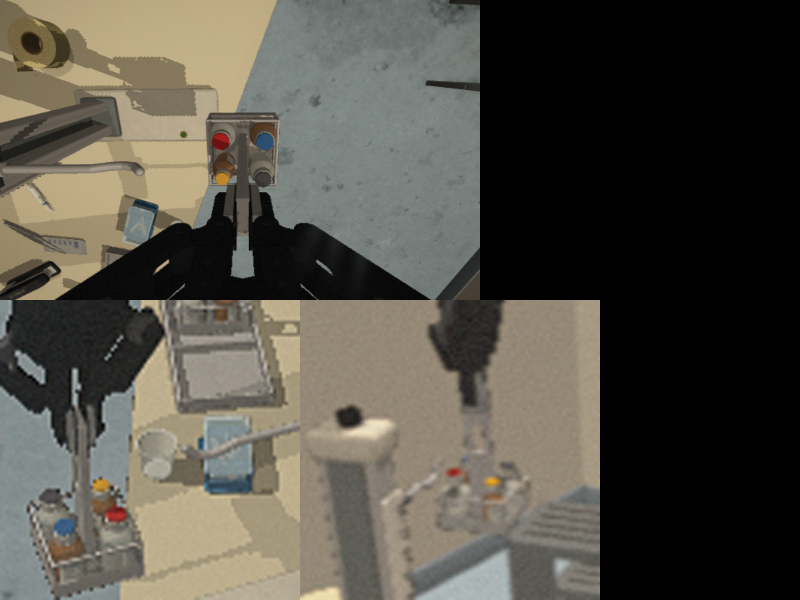

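The wrist view shows the hook as a level bar ending at its tip near full-frame pixel (187,227), with the carrier held upright and clear. Next I'll measure the hook line from this view.

Run:
```python
from h import *
W=load("wrist3"); cv2.imwrite("pics/w3c.png",cv2.resize(W["f"][190:260,40:360],None,fx=2.5,fy=2.5*2,interpolation=cv2.INTER_CUBIC))
```

```text
(no output)
```

View pics/w3c.png

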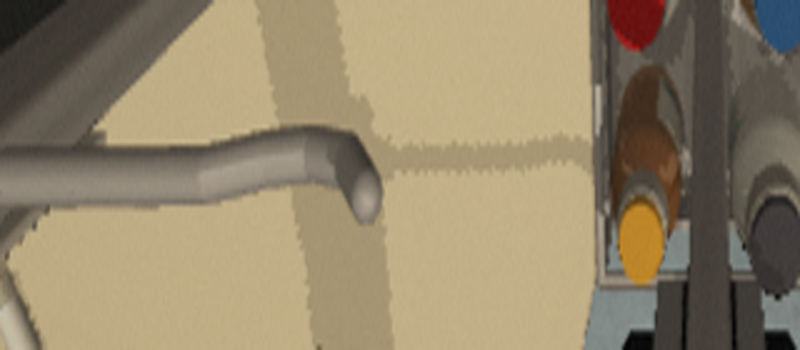

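Run:
```python
from h import *
W=load("wrist3")
q=lambda x,y:(40+x/2.5-.3,190+y/5-.4)
A=plane(W,*q(60,176),.2225);A2=plane(W,*q(190,178),.2225);Sd=plane(W,*q(308,152),.2165);T=plane(W,*q(369,200),.2285)
print(A.round(4),A2.round(4),Sd.round(4),T.round(4))
# lateral / axial relative to tool
o=ctrl.get_obs();p=o["position"]
for yw in(20.8,21.5):
    a=np.radians(yw);d=np.array([np.cos(a),np.sin(a)]);n=np.array([-d[1],d[0]])
    print(yw,[((X[:2]-p[:2])@d*1e3).round(1) for X in(A,A2,Sd,T)],[((X[:2]-p[:2])@n*1e3).round(1) for X in(A,A2,Sd,T)])
v=T-A; print(np.degrees(np.arctan2(v[1],v[0])))
# strap check: project eye-level lateral centre of carrier via caps
f=W["f"];hsv=cv2.cvtColor(f,cv2.COLOR_BGR2HSV);H=hsv[...,0].astype(int);Sa=hsv[...,1]
R=((H<8)|(H>172))&(Sa>150);B=(abs(H-107)<12)&(Sa>110);Y=(abs(H-20)<6)&(Sa>150)
zc=p[2]-.1156+.057
P=[]
for n,m,b in(("red",R,(275,170,310,205)),("blue",B,(335,160,372,205)),("yel",Y,(280,220,312,250))):
    y,x=np.nonzero(m[b[1]:b[3],b[0]:b[2]]);X=plane(W,x.mean()+b[0],y.mean()+b[1],zc);P.append(X)
    print(n,len(x),((X[:2]-p[:2])@d*1e3).round(1),((X[:2]-p[:2])@n0*1e3).round(1) if 0 else ((X[:2]-p[:2])@np.array([-d[1],d[0]])*1e3).round(1))
C=(P[1]+P[2])/2;print("carrier centre",C.round(4),p.round(4)); v=P[1]-P[0];print(np.degrees(np.arctan2(v[1],v[0])),np.linalg.norm(P[0]-P[2]))
S=load("side3");D=load("scene3")
print("tip proj side/scene",proj(S,T),proj(D,T))
```

```text
[0.3848 0.254  0.2225] [0.4133 0.2645 0.2225] [0.4364 0.274  0.2165] [0.4548 0.2802 0.2285]
20.8 [np.float64(-153.2), np.float64(-122.9), np.float64(-97.9), np.float64(-78.5)] [np.float64(6.7), np.float64(6.5), np.float64(7.2), np.float64(6.4)]
21.5 [np.float64(-153.1), np.float64(-122.8), np.float64(-97.8), np.float64(-78.4)] [np.float64(8.6), np.float64(8.0), np.float64(8.4), np.float64(7.4)]
20.552782709874656
red 412 -20.3 20.9
blue 390 18.1 20.3
yel 252 -20.4 -14.3
carrier centre [0.5283 0.3044 0.1958] [0.5305 0.3021 0.2544]
20.549566999383728 0.035212239109307
tip proj side/scene [329.53716325 253.63556648] [239.06171008 149.1270036 ]
```

```bash
python3 -m inch '[[0,-0.002,0.005,0,0],[0,-0.01,-0.0038,0,0],[0,-0.015,-0.0057,0,0],[0,-0.012,-0.0045,0,0],[0,-0.005,-0.0019,0,0],[0,0,0,0,0],[0,0,0,0,0]]'
python3 - <<'E'
from h import *
for n in("wrist","side","scene"): snap(n,n+"4")
W=load("wrist4");T=[.4548,.2802,.2285]
print("tip expected px",proj(W,T))
q=ctrl.get_obs()["position"];print(q)
t=proj(load("scene4"),[.47,.285,.23]).astype(int)
b=cv2.resize(load("scene4")["f"][t[1]-35:t[1]+35,t[0]-40:t[0]+40],None,fx=5,fy=5,interpolation=cv2.INTER_CUBIC)
a=cv2.resize(W["f"][170:290,140:400],None,fx=3,fy=3,interpolation=cv2.INTER_CUBIC)[:, :780]
t2=proj(load("side4"),[.47,.285,.22]).astype(int)
c=cv2.resize(load("side4")["f"][t2[1]-23:t2[1]+23,t2[0]-39:t2[0]+39],None,fx=5,fy=5,interpolation=cv2.INTER_CUBIC)
o=np.zeros((590,800,3),np.uint8);o[:350,:400]=b;o[:230,405:795]=c;o[352:590,:780]=a[60:298];cv2.imwrite("pics/m4.png",o);print(t,t2)
E
```

```text
time_s: 7.6
position: [0.4861, 0.2919, 0.254]
ee_rot: [1.782, 2.587, 0.001]
ft_force: [0.2, 0.0, -1.3]
width: 0.0068
grip_force: 61.2
tip expected px [266.65094163 239.34034742]
[0.48629205 0.2919277  0.25370223]
[241 146] [322 257]
```

View pics/m4.png

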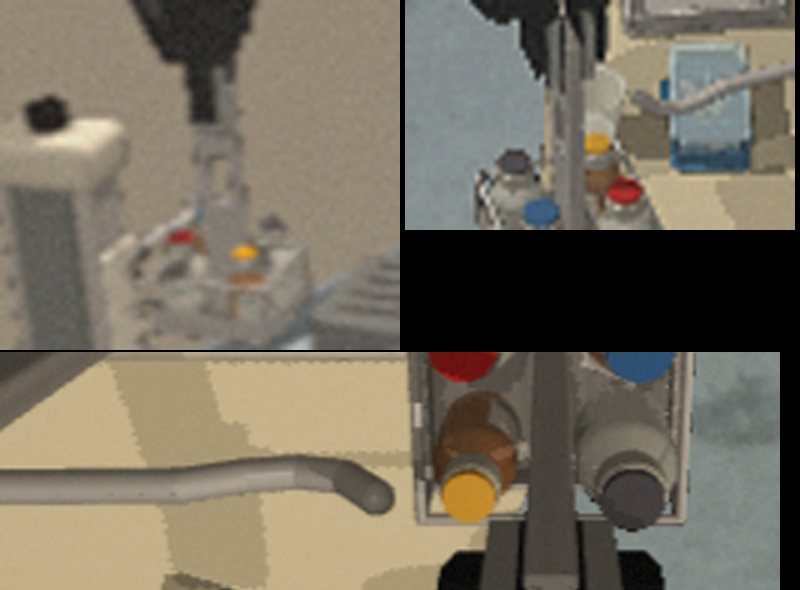

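The wrist view puts the hook tip at (266,238), against a predicted (267,239). The yellow and black caps are at (297,238) and (351,238), and the scene view shows the open eye above and beyond the tip. Now I'll compute the lateral fit.

Run:
```python
from h import *
W=load("wrist4");p=ctrl.get_obs()["position"]
a=np.radians(20.8);d=np.array([np.cos(a),np.sin(a)]);n=np.array([-d[1],d[0]])
L=lambda X:(((X[:2]-p[:2])@d*1e3).round(1),((X[:2]-p[:2])@n*1e3).round(1))
q=lambda x,y:(140+x/3-.3,170+(60+y-352)/3-.3)
zc=p[2]-.1156+.057
f=W["f"];hsv=cv2.cvtColor(f,cv2.COLOR_BGR2HSV);H=hsv[...,0].astype(int);Sa=hsv[...,1]
for nm,m,b in(("red",((H<8)|(H>172))&(Sa>150),(270,160,315,205)),("blue",(abs(H-107)<12)&(Sa>110),(335,160,372,205))):
    y,x=np.nonzero(m[b[1]:b[3],b[0]:b[2]]);print(nm,len(x),L(plane(W,x.mean()+b[0],y.mean()+b[1],zc)))
print("yel",L(plane(W,*q(470,497),zc)),"blk",L(plane(W,*q(632,497),zc)))
print("tip",L(plane(W,*q(377,497),.2285)),"arm",L(plane(W,*q(60,486),.2225)),L(plane(W,*q(150,487),.2225)),"sad",L(plane(W,*q(295,471),.2165)))
D=load("scene4")
for lat in(0,.0015):
  for z in(-.0176,-.0456,.0244): 
    X=np.r_[p[:2]+n*lat,p[2]+z]; u=proj(D,X); print(lat,z,((u-[201,111])*5).round())
print("scene tip",((proj(D,np.r_[p[:2]-d*.0335+n*.001,.2285])-[201,111])*5).round())
S=load("side4"); X=np.r_[p[:2],p[2]-.0176]; print("side tip exp", ((proj(S,[.4548,.2802,.2285])-[283,234])*5+[405,0]).round())
```

```text
red 411 (np.float64(-20.3), np.float64(20.5))
blue 389 (np.float64(18.4), np.float64(20.4))
yel (np.float64(-19.5), np.float64(-15.4)) blk (np.float64(17.7), np.float64(-15.4))
tip (np.float64(-34.3), np.float64(1.1)) arm (np.float64(-98.0), np.float64(0.5)) (np.float64(-80.2), np.float64(0.3)) sad (np.float64(-53.0), np.float64(1.0))
0 -0.0176 [214. 156.]
0 -0.0456 [219. 203.]
0 0.0244 [207.  84.]
0.0015 -0.0176 [212. 156.]
0.0015 -0.0456 [217. 203.]
0.0015 0.0244 [204.  83.]
scene tip [189. 190.]
side tip exp [638.  98.]
```

```bash
python3 -m inch '[[0,-0.0047,-0.0018,0,0],[0,-0.0047,-0.0018,0,0],[0,-0.0047,-0.0018,0,0],[0,-0.0047,-0.0018,0,0],[0,-0.0047,-0.0018,0,0],[0,-0.0047,-0.0018,0,0],[0,-0.0024,-0.0008,0,0],[0,0,0,0,0]]'; python3 -m inch '[[0,-0.0047,-0.0018,0,0],[0,-0.0047,-0.0018,0,0],[0,-0.0047,-0.0018,0,0],[0,-0.0038,-0.0014,0,0],[0,0,0,0,0],[0,0,0,0,0]]'
python3 - <<'E'
from h import *
for n in("wrist","side","scene"): snap(n,n+"5")
p=ctrl.get_obs();print(p["position"],p["ft_force"],p["ft_torque"])
a=cv2.resize(load("wrist5")["f"][170:310,220:420],None,fx=4,fy=4,interpolation=cv2.INTER_CUBIC)[:,:480]
t2=proj(load("side5"),[.437,.272,.22]).astype(int)
c=cv2.resize(load("side5")["f"][t2[1]-30:t2[1]+30,t2[0]-30:t2[0]+30],None,fx=5,fy=5,interpolation=cv2.INTER_CUBIC)
t=proj(load("scene5"),[.437,.272,.22]).astype(int)
b=cv2.resize(load("scene5")["f"][t[1]-25:t[1]+25,t[0]-30:t[0]+30],None,fx=5,fy=5,interpolation=cv2.INTER_CUBIC)
o=np.zeros((560,785,3),np.uint8);o[:,:480]=a;o[:300,485:]=c;o[305:555,485:]=b;cv2.imwrite("pics/m5.png",o)
E
```

```text
time_s: 8.55
position: [0.455, 0.2802, 0.2538]
ee_rot: [1.782, 2.587, 0.0]
ft_force: [0.2, 0.4, -2.0]
width: 0.0068
grip_force: 61.2
time_s: 9.15
position: [0.4374, 0.2735, 0.2538]
ee_rot: [1.782, 2.587, 0.0]
ft_force: [0.5, -0.1, -2.5]
width: 0.007
grip_force: 61.2
[0.43756803 0.27348445 0.25373614] [ 0.06156173  0.06491779 -1.56177948] [-0.06678839  0.02204209 -0.01977753]
```

View pics/m5.png

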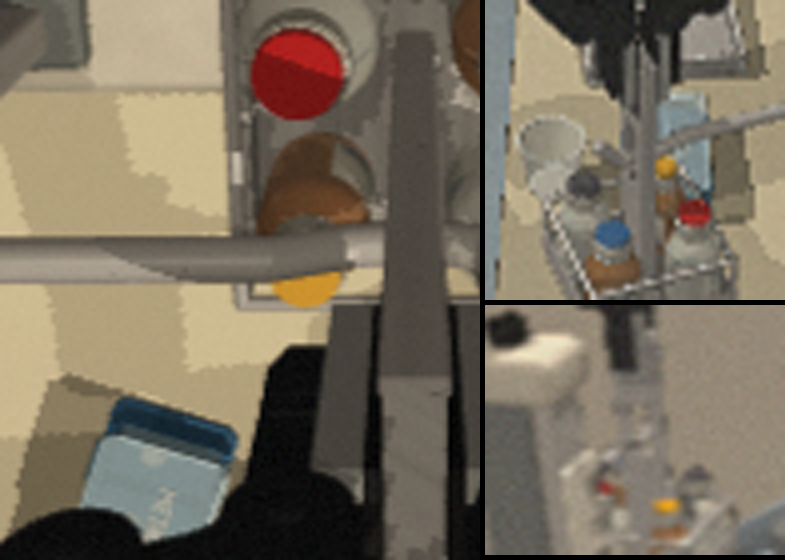

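The side view shows the tip through the far side of the strap, so the hook is inside the eye. I'll average the force for the carrier's weight while it is still free.

```bash
cat >> h.py <<'E'
def avg(n):
    F=[]
    for _ in range(n):
        imaging.get_image("wrist"); o=ctrl.get_obs(); F.append(np.r_[o["ft_force"],o["ft_torque"],o["effort"][1:3],o["position"][2]])
    F=np.array(F); print("F",F.mean(0).round(3),"sd",F.std(0).round(3),"t",o["time_s"],"w",o["width"],o["grip_force"])
E
python3 - <<'E'
from h import *
avg(20)
E
python3 -m inch '[[0,0,0,-0.002,0],[0,0,0,-0.002,0],[0,0,0,-0.002,0],[0,0,0,-0.002,0],[0,0,0,-0.002,0],[0,0,0,-0.002,0]]'; python3 -m inch '[[0,0,0,-0.002,0],[0,0,0,-0.002,0],[0,0,0,-0.002,0],[0,0,0,-0.002,0],[0,0,0,-0.002,0],[0,0,0,-0.002,0],[0,0,0,0,0]]'
python3 - <<'E'
from h import *
avg(16)
E
```

```text
F [ 5.8000e-02  4.0000e-02 -1.8000e+00 -1.7000e-02 -5.0000e-03 -6.0000e-03
 -2.9794e+01 -3.3793e+01  2.5400e-01] sd [0.6   0.443 0.365 0.028 0.03  0.034 0.021 0.004 0.   ] t 10.3 w 0.006725216770537921 61.20240569114685
time_s: 10.9
position: [0.4374, 0.2734, 0.2415]
ee_rot: [-1.782, -2.587, 0.0]
ft_force: [0.4, -0.3, -0.8]
width: 0.0067
grip_force: 61.2
time_s: 11.6
position: [0.4374, 0.2735, 0.2295]
ee_rot: [-1.782, -2.587, 0.0]
ft_force: [0.2, -0.7, -0.1]
width: 0.0066
grip_force: 61.4
F [ 8.9000e-02 -2.8800e-01 -4.5900e-01 -1.7000e-02  3.6000e-02 -5.0000e-03
 -2.9521e+01 -3.2680e+01  2.3000e-01] sd [0.615 0.301 0.466 0.031 0.034 0.031 0.045 0.047 0.   ] t 12.4 w 0.006770646025360976 61.370036602020264
```

```bash
python3 -m inch '[[0,0,0,-0.001,0],[0,0,0,-0.001,0],[0,0,0,-0.0007,0],[0,0,0,0,0],[0,0,0,0,0]]' 20; python3 -m inch '[[0.0064,0,0,0,0],[0.0064,0,0,0,0]]';python3 -m inch '[[0.0066,0,0,0,0],[0.0066,0,0,0,0]]'; python3 -m inch '[[0.0067,0,0,0,0],[0.0067,0,0,0,0]]'
```

```text
time_s: 12.9
position: [0.4374, 0.2735, 0.227]
ee_rot: [1.782, 2.587, -0.0]
ft_force: [0.1, -0.5, 0.1]
width: 0.0066
grip_force: 61.4
time_s: 13.1
position: [0.4374, 0.2735, 0.227]
ee_rot: [1.782, 2.587, 0.0]
ft_force: [-0.3, -0.2, -1.9]
width: 0.0068
grip_force: 61.4
time_s: 13.3
position: [0.4374, 0.2734, 0.227]
ee_rot: [1.782, 2.587, -0.0]
ft_force: [0.2, 0.2, -0.8]
width: 0.0066
grip_force: 58.6
time_s: 13.5
position: [0.4374, 0.2735, 0.227]
ee_rot: [1.783, 2.587, 0.0]
ft_force: [-1.5, -0.9, -0.4]
width: 0.0068
grip_force: 54.5
```

```bash
python3 -m inch '[[0.0069,0,0,0,0],[0.0071,0,0,0,0],[0.0073,0,0,0,0]]'; python3 -m inch '[[0.0074,0,0,0,0],[0.0075,0,0,0,0],[0.0076,0,0,0,0]]'
```

```text
time_s: 13.8
position: [0.4374, 0.2735, 0.227]
ee_rot: [1.782, 2.587, 0.0]
ft_force: [-0.8, 0.5, 0.4]
width: 0.0073
grip_force: 29.5
time_s: 14.1
position: [0.4374, 0.2735, 0.227]
ee_rot: [1.782, 2.587, 0.0]
ft_force: [-0.3, -1.1, 0.2]
width: 0.008
grip_force: 16.9
```

Run:
```python
from h import *
avg(14)
```

```text
F [-1.9900e-01 -3.3000e-02 -1.8600e-01 -7.0000e-03  1.2000e-02  3.0000e-03
 -2.9417e+01 -3.2389e+01  2.2700e-01] sd [0.288 0.373 0.471 0.027 0.028 0.022 0.001 0.003 0.   ] t 14.8 w 0.007909064394098962 16.913006901741028
```

```bash
python3 -m inch '[[0.0077,0,0,0,0],[0.00775,0,0,0,0],[0.0078,0,0,0,0],[0.00784,0,0,0,0]]'; python3 -m inch '[[0.00786,0,0,0,0],[0.00788,0,0,0,0],[0.0079,0,0,0,0],[0.00791,0,0,0,0]]'
```

```text
time_s: 15.2
position: [0.4374, 0.2735, 0.227]
ee_rot: [-1.782, -2.587, 0.0]
ft_force: [0.1, -0.4, -1.6]
width: 0.0083
grip_force: 6.8
time_s: 15.6
position: [0.4374, 0.2735, 0.227]
ee_rot: [-1.782, -2.587, 0.0]
ft_force: [-0.0, -0.5, -0.4]
width: 0.008
grip_force: 3.8
```

```bash
python3 -m inch '[[0.00792,0,0,0,0],[0.00793,0,0,0,0],[0.00794,0,0,0,0],[0.00795,0,0,0,0],[0.00796,0,0,0,0],[0.00797,0,0,0,0]]'; python3 -m inch '[[0.00798,0,0,0,0],[0.00799,0,0,0,0],[0.008,0,0,0,0],[0.00801,0,0,0,0],[0.00802,0,0,0,0],[0.00803,0,0,0,0]]';python3 -m inch '[[0.0081,0,0,0,0],[0.0082,0,0,0,0],[0.0083,0,0,0,0],[0.0085,0,0,0,0],[0.009,0,0,0,0],[0.01,0,0,0,0],[0.01,0,0,0,0]]'
```

```text
time_s: 16.2
position: [0.4374, 0.2735, 0.227]
ee_rot: [-1.782, -2.587, 0.0]
ft_force: [-0.4, 0.1, -0.3]
width: 0.0079
grip_force: 1.3
time_s: 16.8
position: [0.4374, 0.2735, 0.227]
ee_rot: [-1.782, -2.587, -0.0]
ft_force: [-0.4, -0.2, -0.6]
width: 0.0082
grip_force: 0.1
time_s: 17.5
position: [0.4374, 0.2735, 0.227]
ee_rot: [-1.783, -2.587, -0.0]
ft_force: [0.6, 0.2, -0.1]
width: 0.0099
grip_force: 0.0
```

```bash
python3 -m inch '[[0.012,0,0,0,0],[0.015,0,0,0,0],[0.02,0,0,0,0],[0.024,0,0,0,0],[0.024,0,0,0,0],[0.024,0,0,0,0]]'
python3 - <<'E'
from h import *
snap("side","side6"); snap("wrist","wrist6"); avg(22)
for n in("side","wrist"): snap(n,n+"7")
print([np.abs(load(n+"6")["f"].astype(int)-load(n+"7")["f"])[150:300,250:420].mean().round(2) for n in("side","wrist")])
a=cv2.resize(load("wrist7")["f"],(480,300)); 
b=cv2.resize(load("side7")["f"][225:305,295:375],(300,300),interpolation=cv2.INTER_CUBIC)
cv2.imwrite("pics/m7.png",np.hstack([a,b]))
E
python3 -m inch '[[0.024,0,0,0,0],[0.024,0,0,0,0],[0.024,0,0,0,0],[0.024,0,0,0,0],[0.024,0,0,0,0],[0.024,0,0,0,0],[0.024,0,0,0,0],[0.024,0,0,0,0],[0.024,0,0,0,0],[0.024,0,0,0,0]]'
```

```text
time_s: 18.1
position: [0.4374, 0.2735, 0.227]
ee_rot: [-1.782, -2.587, 0.0]
ft_force: [0.6, -0.1, -0.2]
width: 0.024
grip_force: 0.0
F [-3.6000e-02  1.3100e-01  1.2800e-01  4.0000e-03  3.0000e-03 -6.0000e-03
 -2.9360e+01 -3.2277e+01  2.2700e-01] sd [0.38  0.491 0.502 0.026 0.023 0.028 0.    0.    0.   ] t 19.3 w 0.024064029241807842 0.0
[np.float64(2.45), np.float64(1.54)]
time_s: 20.4
position: [0.4374, 0.2735, 0.227]
ee_rot: [1.782, 2.587, -0.0]
ft_force: [0.3, -0.4, 0.3]
width: 0.0241
grip_force: 0.0
```

View pics/m7.png

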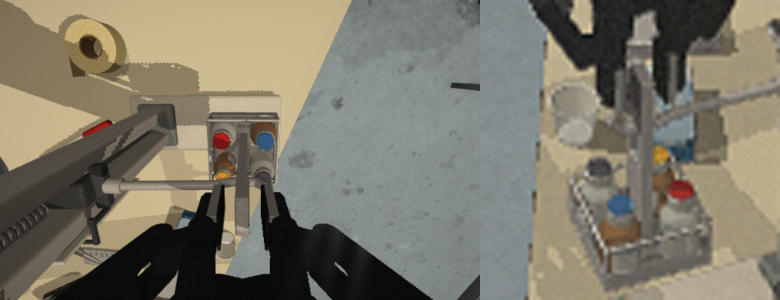

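The carrier hangs on the hook, untouched between the open fingers (wrist view: strap at (242,185) of the scaled picture, with gaps on both sides). A quick stillness check follows.

Run:
```python
from h import *
def c(d):
    hsv=cv2.cvtColor(np.array(d["frame"]),cv2.COLOR_BGR2HSV);H=hsv[...,0].astype(int);S=hsv[...,1]
    y,x=np.nonzero((((H<8)|(H>172))&(S>150))[150:215,270:330]);return (x.mean()+270).round(2),(y.mean()+150).round(2)
print(c(dict(frame=load("wrist6")["f"])),c(dict(frame=load("wrist7")["f"])))
for i in range(14): 
    d=imaging.get_image("wrist"); print(c(d),end=" ")
```

```text
(np.float64(294.51), np.float64(187.6)) (np.float64(294.51), np.float64(187.6))
(np.float64(294.51), np.float64(187.6)) (np.float64(294.49), np.float64(187.56)) (np.float64(294.54), np.float64(187.62)) (np.float64(294.56), np.float64(187.59)) (np.float64(294.52), np.float64(187.62)) (np.float64(294.48), np.float64(187.58)) (np.float64(294.52), np.float64(187.57)) (np.float64(294.61), np.float64(187.57)) (np.float64(294.56), np.float64(187.6)) (np.float64(294.53), np.float64(187.59)) (np.float64(294.58), np.float64(187.61)) (np.float64(294.53), np.float64(187.61)) (np.float64(294.55), np.float64(187.59)) (np.float64(294.57), np.float64(187.59))
```

It has been still for over 2 s, so I'll regrip gently.

```bash
python3 -m inch '[[0.02,0,0,0,0],[0.017,0,0,0,0],[0.014,0,0,0,0],[0.012,0,0,0,0],[0.0105,0,0,0,0],[0.0095,0,0,0,0],[0.009,0,0,0,0],[0.0086,0,0,0,0],[0.0083,0,0,0,0],[0.0081,0,0,0,0]]' 60; python3 -m inch '[[0.008,0,0,0,0],[0.0079,0,0,0,0],[0.0078,0,0,0,0],[0.0076,0,0,0,0],[0.0074,0,0,0,0],[0.0072,0,0,0,0],[0.007,0,0,0,0],[0.0068,0,0,0,0],[0.0066,0,0,0,0],[0.0066,0,0,0,0]]'
```

```text
time_s: 22.1
position: [0.4374, 0.2735, 0.227]
ee_rot: [-1.782, -2.587, 0.0]
ft_force: [-0.2, 0.6, -0.2]
width: 0.0079
grip_force: 0.0
time_s: 23.1
position: [0.4374, 0.2735, 0.227]
ee_rot: [-1.782, -2.587, 0.0]
ft_force: [0.4, 0.4, 0.1]
width: 0.007
grip_force: 33.8
```

```bash
python3 -m inch '[[0.0066,0,0,0.001,0],[0.0066,0,0,0.0015,0],[0.0066,0,0,0.002,0],[0.0066,0,0,0.002,0],[0.0066,0,0,0.002,0],[0.0066,0,0,0.002,0],[0.0066,0,0,0.002,0],[0.0066,0,0,0.0015,0],[0.0066,0,0,0.001,0],[0.0066,0,0,0.001,0]]'; python3 -m inch '[[0.0066,0,0,0.002,0],[0.0066,0,0,0.002,0],[0.0066,0,0,0.002,0],[0.0066,0,0,0.002,0],[0.0066,0,0,0.002,0],[0.0066,0,0,0.002,0],[0.0066,0,0,0.001,0],[0.0066,0,0,0,0],[0.0066,0,0,0,0]]'
python3 - <<'E'
from h import *
snap("wrist","wrist8"); avg(6)
a=load("wrist8")["f"]; cv2.imwrite("pics/m8.png",cv2.resize(a[130:330,130:450],None,fx=2.4,fy=2.4,interpolation=cv2.INTER_CUBIC))
E
```

```text
time_s: 24.1
position: [0.4373, 0.2734, 0.243]
ee_rot: [-1.782, -2.587, 0.0]
ft_force: [0.4, -0.4, -1.8]
width: 0.0074
grip_force: 33.6
time_s: 25.0
position: [0.4374, 0.2735, 0.256]
ee_rot: [-1.782, -2.587, 0.0]
ft_force: [0.5, -0.2, -1.7]
width: 0.0072
grip_force: 33.6
F [ 1.1400e-01  3.1200e-01 -1.5650e+00 -2.7000e-02  9.0000e-03  1.4000e-02
 -2.9770e+01 -3.3849e+01  2.5600e-01] sd [0.461 0.63  0.624 0.018 0.029 0.03  0.018 0.018 0.   ] t 25.35 w 0.007640566088500159 33.576786518096924
```

```bash
python3 -m inch '[[0.006,0,0,0,0],[0.006,0,0,0,0],[0.006,0.0028,0.0011,0,0],[0.006,0.0047,0.0018,0,0],[0.006,0.0047,0.0018,0,0],[0.006,0.0047,0.0018,0,0]]'; python3 -m inch '[[0.006,0.0047,0.0018,0,0],[0.006,0.0047,0.0018,0,0],[0.006,0.0047,0.0018,0,0],[0.006,0.0047,0.0018,0,0],[0.006,0.0047,0.0018,0,0],[0.006,0.0047,0.0018,0,0],[0.006,0.0047,0.0018,0,0],[0.006,0.0093,0.0036,0,0],[0.006,0.0187,0.0071,0,0],[0.006,0.0187,0.0071,0,0]]'
```

```text
time_s: 25.95
position: [0.4549, 0.2802, 0.256]
ee_rot: [1.782, 2.587, 0.0]
ft_force: [0.5, 0.2, -1.0]
width: 0.0073
grip_force: 47.9
time_s: 26.95
position: [0.5349, 0.3108, 0.2561]
ee_rot: [1.782, 2.587, 0.001]
ft_force: [-0.0, 0.1, -1.3]
width: 0.007
grip_force: 48.0
```

```bash
python3 -m inch '[[0.006,0,-0.01,0.01,-1],[0.006,0,-0.02,0.01,-1.4],[0.006,0,-0.03,0.01,-2],[0.006,0,-0.04,0,-2],[0.006,-0.01,-0.04,0,-2],[0.006,-0.01,-0.04,0,-2],[0.006,-0.015,-0.04,0,-2],[0.006,-0.02,-0.04,0,-2],[0.006,-0.02,-0.035,0,-1],[0.006,-0.015,-0.03,0,-1]]'; python3 -m inch '[[0.006,-0.01,-0.03,0,0],[0.006,-0.008,-0.02,0,0],[0.006,0,-0.013,0,0],[0.006,0,0,0,0],[0.006,0,0,0,0],[0.006,0,0,0,0]]'
python3 - <<'E'
from h import *
snap("wrist","wrist9"); avg(4); W=load("wrist9"); o=ctrl.get_obs(); p=o["position"]; print(p.round(4),o["ee_rot"])
f=W["f"];hsv=cv2.cvtColor(f,cv2.COLOR_BGR2HSV);H=hsv[...,0].astype(int);Sa=hsv[...,1]
P=[]
for nm,m,b in(("red",((H<8)|(H>172))&(Sa>150),(270,160,315,205)),("blue",(abs(H-107)<12)&(Sa>110),(335,160,372,205))):
    y,x=np.nonzero(m[b[1]:b[3],b[0]:b[2]]);X=plane(W,x.mean()+b[0],y.mean()+b[1],p[2]-.0606);P.append(X);print(nm,len(x),x.mean()+b[0],y.mean()+b[1],X.round(4))
v=P[1]-P[0];print("centre offset from TCP",((P[0]+P[1])/2+.019*np.array([v[1],-v[0],0])/np.linalg.norm(v)-p)[:2].round(4),np.degrees(np.arctan2(v[1],v[0])))
E
```

```text
time_s: 27.95
position: [0.4427, -0.0163, 0.2865]
ee_rot: [2.135, 2.304, 0.0]
ft_force: [0.4, -0.0, -1.7]
width: 0.0067
grip_force: 48.1
time_s: 28.55
position: [0.4262, -0.0769, 0.286]
ee_rot: [-2.131, -2.307, -0.0]
ft_force: [-0.4, -0.5, -1.8]
width: 0.0069
grip_force: 48.1
F [ 8.1000e-02  1.0800e-01 -1.6080e+00 -2.0000e-03 -4.0000e-03  1.0000e-02
 -2.0386e+01 -3.4775e+01  2.8600e-01] sd [0.642 0.278 0.65  0.005 0.037 0.021 0.01  0.01  0.   ] t 28.8 w 0.00710034258240724 48.116294145584106
[ 0.426  -0.0771  0.2859] [-2.13187109e+00 -2.30723307e+00  3.28975452e-06]
red 405 293.8074074074074 187.61481481481482 [ 0.4045 -0.0584  0.2253]
blue 385 352.7402597402597 188.04415584415585 [ 0.4432 -0.0556  0.2253]
centre offset from TCP [-0.0008  0.0012] 4.069732646937558
```

```bash
python3 -m inch '[[0.006,0.0007,-0.0003,-0.01,0],[0.006,0,0,-0.025,0],[0.006,0,0,-0.03,0],[0.006,0,0,-0.03,0],[0.006,0,0,-0.03,0],[0.006,0,0,-0.02,0],[0.006,0,0,-0.01,0],[0.006,0,0,-0.005,0],[0.006,0,0,0,0]]'; python3 -m inch '[[0.006,0,0,-0.001,0],[0.006,0,0,-0.001,0],[0.006,0,0,-0.001,0],[0.006,0,0,0,0]]';python3 -m inch '[[0.006,0,0,-0.001,0],[0.006,0,0,0,0]]'
```

```text
time_s: 29.7
position: [0.4267, -0.078, 0.1259]
ee_rot: [-2.133, -2.306, 0.0]
ft_force: [0.7, -0.5, -1.3]
width: 0.0071
grip_force: 48.1
time_s: 30.1
position: [0.4268, -0.078, 0.1232]
ee_rot: [2.133, 2.306, 0.0]
ft_force: [0.5, -1.0, -1.8]
width: 0.0072
grip_force: 48.1
time_s: 30.3
position: [0.4266, -0.0779, 0.1219]
ee_rot: [-2.133, -2.306, 0.0]
ft_force: [0.2, 0.1, -2.3]
width: 0.0071
grip_force: 48.1
```

```bash
python3 -m inch '[[0.006,0,0,-0.001,0],[0.006,0,0,0,0]]';python3 -m inch '[[0.006,0,0,-0.001,0],[0.006,0,0,0,0]]';python3 -m inch '[[0.006,0,0,-0.001,0],[0.006,0,0,0,0]]'
```

```text
time_s: 30.5
position: [0.4265, -0.0779, 0.1209]
ee_rot: [-2.133, -2.306, 0.0]
ft_force: [-0.2, -0.7, -2.9]
width: 0.0068
grip_force: 48.1
time_s: 30.7
position: [0.4269, -0.078, 0.1206]
ee_rot: [2.133, 2.306, 0.0]
ft_force: [-1.7, 1.8, 3.6]
width: 0.0072
grip_force: 48.9
time_s: 30.9
position: [0.4272, -0.0781, 0.1206]
ee_rot: [2.133, 2.306, 0.0]
ft_force: [-4.0, 3.1, 11.9]
width: 0.007
grip_force: 50.0
```

```bash
python3 -m inch '[[0.006,0,0,0.0008,0],[0.006,0,0,0,0],[0.007,0,0,0,0],[0.0075,0,0,0,0],[0.0079,0,0,0,0],[0.0083,0,0,0,0],[0.012,0,0,0,0],[0.025,0,0,0,0],[0.04,0,0,0,0],[0.04,0,0,0,0]]'; python3 -m inch '[[0.04,0,0,0,0],[0.04,0,0,0.01,0],[0.04,0,0,0.03,0],[0.04,0,0,0.04,0],[0.04,0,0,0.04,0],[0.04,0,0,0.04,0],[0.04,0,0,0.04,0],[0.04,0,0,0.04,0],[0.04,0,0,0,0],[0.04,0,0,0,0]]'
python3 - <<'E'
from h import *
snap("wrist","w10"); W=load("w10"); o=ctrl.get_obs(); print(o["position"].round(4),o["ft_force"])
f=W["f"];hsv=cv2.cvtColor(f,cv2.COLOR_BGR2HSV);H=hsv[...,0].astype(int);Sa=hsv[...,1];V=hsv[...,2]
def blobs(nm,m):
    n,_,s,c=cv2.connectedComponentsWithStats(m.astype(np.uint8))
    for i in range(1,n):
        if s[i,4]>40: 
            X=plane(W,*c[i],.061)
            if .35<X[0]<.52 and -.25<X[1]<0: print(nm,s[i,4],c[i].round(1),X.round(4))
blobs("red",((H<8)|(H>172))&(Sa>150));blobs("blue",(abs(H-107)<12)&(Sa>110));blobs("yel",(abs(H-20)<6)&(Sa>150)&(V>140))
E
```

```text
time_s: 31.9
position: [0.4266, -0.078, 0.1197]
ee_rot: [-2.133, -2.306, 0.0]
ft_force: [0.8, 0.2, 0.3]
width: 0.04
grip_force: 0.0
time_s: 32.9
position: [0.4269, -0.078, 0.3614]
ee_rot: [2.131, 2.304, 0.001]
ft_force: [-0.4, -0.5, -1.3]
width: 0.04
grip_force: 0.0
[ 0.4264 -0.0778  0.3597] [-0.25592467 -0.71163649 -0.48745672]
red 98 [308.1 134.9] [ 0.4049 -0.0597  0.061 ]
red 65 [338.9 210.7] [ 0.4571 -0.1669  0.061 ]
blue 84 [336.6 134.8] [ 0.4435 -0.0566  0.061 ]
blue 55 [312.5 211.8] [ 0.4184 -0.1716  0.061 ]
yel 64 [308.8 161.8] [ 0.4082 -0.097   0.061 ]
```

```bash
python3 -m inch '[[0.04,0,0,0,0],[0.04,0,0,0,0],[0.04,0,0,0,0],[0.04,0,0,0,0],[0.04,0,0,0,0]]'; python3 -c "
from workcell import job
print(job.hand_in())"
```

```text
time_s: 33.45
position: [0.4266, -0.0779, 0.3595]
ee_rot: [-2.133, -2.306, 0.0]
ft_force: [-0.5, -0.0, -0.5]
width: 0.0399
grip_force: 0.0
the job is handed in; nothing more can be done
None
```

I weighed the four-vial carrier (about 1.8 N), let it hang still for over 2 s, set it back in its bay within about 1 mm of where it started, and handed the job in at 33 s; no verdict came back, and I viewed 12 pictures, over the limit of 10.

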